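# Bin the rejected tool holder, hover the good one over the clamping ring

### The arm

A 7-joint arm with a two-finger parallel gripper is mounted at the origin on the work surface. World frame = base frame: x ahead of the robot, y to its left, z up, the work surface at z = 0. Lengths are in m, angles in rad, forces in N, time in s.
With the tool pointing down it reaches from about 0.425 to 0.875 m from the base axis. Payload 4.7 kg.
Tool frame: the origin (TCP) lies midway between the tips of the shut fingers; the grasp point (between the pads) lies 19 mm behind it; z points along the fingers, y is the direction in which the jaws open and shut (so a half turn about z gives the same grasp; the last joint's range is limited). The gripper opens to 87 mm and grips with 3 to 60 N. Pads are 19 mm wide; open, the fingers measure 117 mm over their backs; the gripper's body (75 mm by 190 mm) begins 51 mm behind the grasp point.
Start: joints at [-1.209, 0.321, -0.07, 1.45, 0.023, 1.371, -0.057], TCP at [0.222, 0.611, 0.223] pointing down, gripper open.
Joint ranges: [-2.86, 2.86], [-0.3, 2.09], [-1.38, 1.24], [0.06, 2.45], [-1.56, 4.7], [0.09, 2.05], [-2.69, 2.69]. Speed limits (rad/s): [2.57, 2.57, 3.14, 3.14, 3.14, 3.14, 3.14].

### API

Orientations are given as a rotation vector (axis times angle).
In Python, from bench import ctrl, optics gives the robot as it stands. The module is installed in compiled form; this text tells all that it offers.
- The arm moves only by the tool step_arm, never from a script. Its argument "deltas" is a list of rows, each a list of 7 numbers: the turn, a rotation vector about the tool's x, y, z in degrees, then the shift along the tool's x, y, z in mm, then the finger opening in mm, from 0 to 87. A call has exactly 8 rows; each row is the pose to reach, as a shift and turn from the pose commanded when the call began, along the tool's axes at that moment; what a row does not reach only later rows make up. A row lasts 1/8 s, in which the tool goes at most 62.5 mm and 10.7 degrees, less where a joint would pass 70% of its speed; a pose out of reach is approached as far as the arm can. A call with a gripper value outside its range is refused whole. The fingers move at their own pace and stop on an object; "newtons" is the grip in N (left out, the last holds). Time passes only in rows, so rows that repeat a pose let the fingers close, or fill a call up. It gives the time, the measured TCP pose, the force and the opening at its end, in the units of the state.
- ctrl.get_state(): the state, without advancing time (a new reading comes with each control period).
- optics.get_image(name): name is "side" or "top" or "wrist"; returns the picture (384x512x3 uint8, red, green, blue); there is no depth.
- optics.get_calibration(name): a dict with "K" (3x3 intrinsics, pixels), "R" (3x3) and "t" (3): a world point X has camera coordinates R X + t. Camera axes: x right, y down, z forward; pixel columns grow to the right and rows downward; lengths in m; the calibration is good to about 2 mm. A picture is of the moment at which its call begins: read the wrist's pose just before it. get_calibration takes no time and is no camera call; for the wrist camera it gives the pose at the moment of the call.
- ctrl.close_job(): hands the job in, once; it reports no verdict.
The state is a dict: "time": time; "joint_positions": joint angles; "qd": joint speeds; "joint_torque": joint torques, N m; "position": TCP position; "tool_rot": TCP orientation; "ft_force": force on the tool from outside, world axes, zero at the start; "torque": the same for the moment, N m; "grip_width": opening from 0.0 (shut) to 1.0 (fully open).
Only numpy, scipy, OpenCV 4.12 (cv2) and the standard library are available. Lean on these libraries where they do the work, as an engineer would, in place of code of your own. Each camera call takes 0.05 s, during which the arm holds its last target.

### The job

Lift the red-tagged tool holder out of the black rack, seat it upright and fully down in the hole of the red reject nest and let go. Then carry the green-tagged holder over the yellow guard and finish holding it still above the white stand's clamping ring: upright, centred on the bore, shank foot about 10 mm above the ring, block's long side along the slot between the two steel lugs (either way round). Do not touch the guard, nor the stand with the green holder, and leave the jar, can, collet and orange box alone.

Things in the scene. Friction and masses are not known exactly. Their poses are not given: they have to be found in the camera images.
- holder_red: Rejected holder, red tags (36x26, 2 thick, on top; also on both short ends): aluminium block 54 (x) x 38 (y) x 40 (z) on a round steel shank 24 across, 40 long; 80 tall, 0.28-0.45 kg. Origin: centre of the shank's foot, z up the shank, x along the block's long side; block spans z 40-80 mm. Starts upright in either rack hole, block resting on the rack, foot 5 mm above the bench. A half turn is no matter.
- holder_green: Good holder, green tags (36x26, 2 thick, on top; also on both short ends): aluminium block 54 (x) x 38 (y) x 40 (z) on a round steel shank 24 across, 40 long; 80 tall, 0.28-0.45 kg. Origin: centre of the shank's foot, z up the shank, x along the block's long side; block spans z 40-80 mm. Starts upright in either rack hole, block resting on the rack, foot 5 mm above the bench. A half turn is no matter.
- rack: black block 210 (x) x 80 (y) x 45 (z) mm, fixed to the bench, with two upright through holes 30 mm across at x = -60 and +60 mm, y = 0. Origin at the centre of its underside.
- reject_nest: red block 90 x 90 x 45 mm, fixed, with one upright through hole 34 mm across in its middle (3 mm chamfer). Origin at the centre of its underside, on the hole's axis, z up. A seated holder rests with its block on the top face, so its foot is 5 mm above the bench.
- guard: yellow plate with black stripes standing on edge, fixed, 400 mm long (x), 10 mm thick (y), top edge 120 mm above the bench; two small feet 40 mm wide in y. It stands between the reject nest and the clamping stand. Origin at the bench below its middle.
- clamp: clamping stand, fixed: white box 150x150x60 mm with a dark steel ring on it, 90 across, bore 36, top face 100 mm above the bench. Two steel lugs 30 (x) x 12 (y) x 10 (z) mm stand on that face at y = -31 and +31 mm: a slot 50 mm wide along x for the 38 mm wide block. Origin: centre of the underside, on the bore's axis, z up.
- jar: bystander: upright closed jar, 48 mm across, 85 mm tall, between the guard and the clamping stand, loose. Origin at the centre of its underside.
- can: bystander: upright blue can, 52 mm across, 110 mm tall, beyond the reject nest, loose. Origin at the centre of its underside.
- collet: bystander: small steel collet, 34 mm across at the top, 40 mm tall, standing beyond the clamping stand, loose. Origin at the centre of its underside.
- insert_box: bystander: orange closed box 50 x 40 x 22 mm beyond the rack, loose. Origin at the centre of its underside.
Mind the look-alikes: they are no part of the job. What is shaped like the holder_green but purple is not meant.

How it is judged:
On the way, in this order (a step that is already met when the one before it is completed fails the run):
1. the red-tagged holder sits upright and fully down in the reject nest, let go (horizontal distance between holder_red and reject_nest below 0.01 m and z of holder_red in the frame of reject_nest below 0.01 m and angle between holder_red's own z axis and vertical below 0.12 rad and contact force between holder_red and the fingers below 0.1 N), for 0.2 s.
2. the green-tagged holder passes over the top edge of the guard, between its ends (z of holder_green in the frame of guard above 0.12 m and y of holder_green in the frame of guard between -0.05 and 0.05 m and x of holder_green in the frame of guard between -0.2 and 0.2 m and contact force between holder_green and the fingers above 1 N), for 0.02 s.
At the end, for the whole second after the job is handed in: Green holder gripped and still (<20 mm/s), tilt <0.10 rad, foot within 6 mm of the bore axis and 2-20 mm above the ring, long side within 0.15 rad of the slot, not touching the stand. Red holder in the nest: within 10 mm of its axis, foot <10 mm above bench, tilt <0.12 rad, not gripped (all of step 1 and horizontal distance between holder_green and clamp below 0.006 m and z of holder_green in the frame of clamp between 0.102 and 0.12 m and angle between the x axis of holder_green and the x axis of clamp, either way round below 0.15 rad and angle between holder_green's own z axis and vertical below 0.1 rad and linear speed of holder_green below 0.02 m/s and contact force between holder_green and the fingers above 2 N and contact force between holder_green and clamp below 0.1 N); the arm keeps its last pose, push and grip.
It fails at once if the guard is hit (more than 2 N) (contact force between guard and anything else above 2 N).
It fails at once if the green holder touches the clamping stand (contact force between holder_green and clamp above 1 N).
It fails at once if the jar, can, collet or orange box is moved by more than 20 mm (distance of any of jar, can, collet, insert_box from where it was at the start of the episode above 0.02 m).
It also fails if it takes over 64 s, if anything falls off the work surface, if the arm or the gripper's body presses on something with over 40 N, if the wrist force passes 120 N, or if a joint passes its speed limit or range.

## Working session

There is one attempt and no reset: what is moved stays moved. The work goes in short steps, Python scripts to look and compute and a tool call to move; the robot and the scene stay as the last step left them, time stands still between calls to the robot, and variables do not carry over. Pictures are saved under pics/ and viewed, and the job is handed in when it is done.

Besides the shell and the picture viewer there is one more tool, called after ">>>" as name([rows], argument=value, ...), one row to a line, values as JSON. step_arm: Moves the arm, as the interface text tells. Its arguments: {"type":"object","properties":{"deltas":{"type":"array"},"newtons":{"type":"number"}},"required":["deltas"]}

```bash
mkdir -p pics; python3 - <<'E'
from bench import ctrl, optics
import cv2, numpy as np
s=ctrl.get_state(); print({k:np.round(v,3).tolist() for k,v in s.items()})
for n in ["side","top","wrist"]:
    c=optics.get_calibration(n); print(n,np.round(c["K"],1).tolist(),np.round(c["R"],4).tolist(),np.round(c["t"],4).tolist())
    im=optics.get_image(n); cv2.imwrite(f"pics/{n}0.png",cv2.cvtColor(im,cv2.COLOR_RGB2BGR))
E
```

```text
{'time': 0.0, 'joint_positions': [-1.209, 0.322, -0.07, 1.452, 0.023, 1.371, -0.057], 'qd': [0.001, -0.0, 0.001, -0.001, 0.0, 0.001, 0.001], 'joint_torque': [0.0, -49.128, -0.404, -31.252, -0.064, 0.044, 0.0], 'position': [0.221, 0.611, 0.221], 'tool_rot': [-0.543, -3.094, 0.003], 'ft_force': [-0.055, -0.382, 0.438], 'torque': [0.01, 0.003, 0.005], 'grip_width': 1.004}
side [[369.4, 0.0, 257.0], [0.0, 369.4, 197.0], [0.0, 0.0, 1.0]] [[-0.8533, -0.5213, 0.0148], [-0.3656, 0.5778, -0.7298], [0.3719, -0.6281, -0.6836]] [0.4913, 0.2632, 0.7073]
top [[474.2, 0.0, 261.2], [0.0, 474.2, 197.1], [0.0, 0.0, 1.0]] [[0.0307, -0.9995, -0.0035], [-0.9792, -0.0294, -0.201], [0.2008, 0.0096, -0.9796]] [-0.0417, 0.5947, 1.237]
wrist [[334.0, 0.0, 255.1], [0.0, 334.0, 194.6], [0.0, 0.0, 1.0]] [[0.3413, 0.9399, -0.0009], [0.8984, -0.326, 0.2943], [0.2763, -0.1013, -0.9557]] [-0.6483, -0.0362, 0.3902]
```

View pics/side0.png

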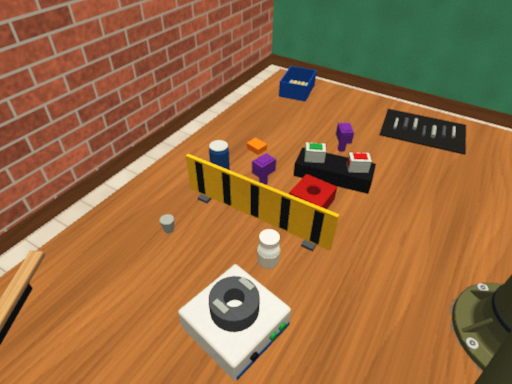

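View pics/top0.png

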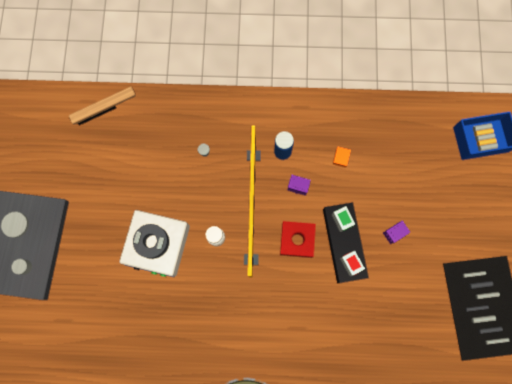

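View pics/wrist0.png

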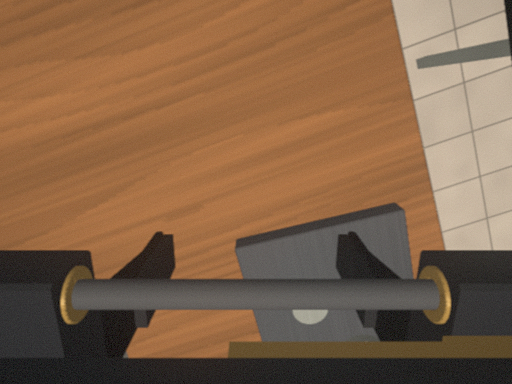

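```bash
cat > h.py <<'E'
from bench import ctrl, optics
import cv2, numpy as np
def ray(n,u,v,z,c=None):
    c=c or optics.get_calibration(n)
    R=np.array(c["R"]);t=np.array(c["t"]);K=np.array(c["K"])
    C=-R.T@t; d=R.T@np.linalg.inv(K)@np.array([u,v,1.]); return C+d*(z-C[2])/d[2]
def proj(n,X,c=None):
    c=c or optics.get_calibration(n)
    p=np.array(c["K"])@(np.array(c["R"])@np.array(X)+np.array(c["t"])); return p[:2]/p[2]
def crop(src,u0,v0,w,h,s,out):
    im=cv2.imread(src)[v0:v0+h,u0:u0+w]; im=cv2.resize(im,None,fx=s,fy=s,interpolation=cv2.INTER_CUBIC)
    for i in range(0,w,10):
        cv2.line(im,(i*s,0),(i*s,8 if i%50 else 20),(255,255,0),1)
        if i%20==0: cv2.putText(im,str(u0+i),(i*s,20),0,.4,(255,255,0),1)
    for i in range(0,h,10):
        cv2.line(im,(0,i*s),(8,i*s),(255,255,0),1)
        if i%20==0: cv2.putText(im,str(v0+i),(10,i*s+4),0,.4,(255,255,0),1)
    cv2.imwrite(out,im)
E
python3 - <<'E'
from h import *
crop("pics/top0.png",230,170,150,120,5,"pics/c1.png")
crop("pics/top0.png",110,190,150,100,5,"pics/c2.png")
E
```

```text
(no output)
```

View pics/c1.png

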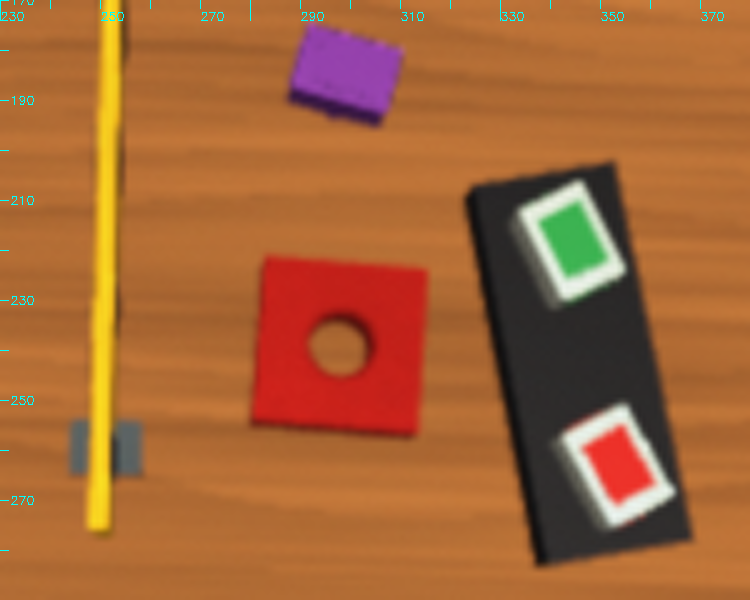

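View pics/c2.png

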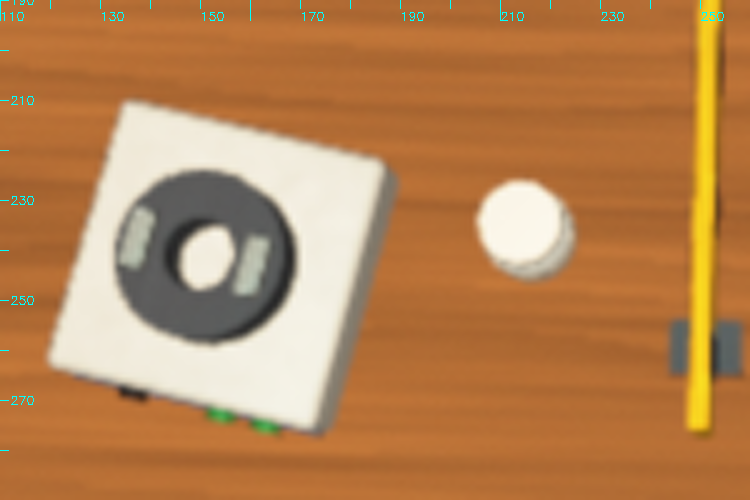

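```bash
python3 - <<'E'
from h import *
im=cv2.imread("pics/top0.png"); hsv=cv2.cvtColor(im,cv2.COLOR_BGR2HSV).astype(int)
def ctr(mask,x0,y0,x1,y1):
    m=np.zeros(mask.shape,np.uint8); m[y0:y1,x0:x1]=mask[y0:y1,x0:x1]
    ys,xs=np.nonzero(m); r=cv2.minAreaRect(np.stack([xs,ys],1).astype(np.float32)); return (xs.mean(),ys.mean()),r,len(xs)
H,S,V=hsv[...,0],hsv[...,1],hsv[...,2]
def edgeang(n,a,b,z):
    A=ray(n,*a,z);B=ray(n,*b,z);d=B-A;return np.degrees(np.arctan2(d[1],d[0])),np.linalg.norm(d[:2])
for nm,m,box in [("green",(abs(H-65)<15)&(S>120),(325,200,360,235)),("red",((H<8)|(H>172))&(S>150),(335,245,370,280))]:
    c,r,n=ctr(m,*box); print(nm,c,r,n, ray("top",*c,.086))
    bp=cv2.boxPoints(r)
    for i in range(4): print(edgeang("top",bp[i],bp[(i+1)%4],.086))
P={"green":[(333.5,212.5),(346,206.5),(354.7,224),(343,229.5)],"red":[(342.5,257),(355,251),(364.3,268.3),(352,275)]}
for k,p in P.items():
    q=[ray("top",*x,.085) for x in p]; print(k,np.mean(q,0),[edgeang("top",p[i],p[(i+1)%4],.085) for i in range(4)])
p=[(282.8,221.5),(315.2,224),(313,256.8),(280.3,254.3)]
print("nest",np.mean([ray("top",*x,.045) for x in p],0),[edgeang("top",p[i],p[(i+1)%4],.045) for i in range(4)],"hole",ray("top",297.8,239,.045))
p=[(324,208),(352.7,202.5),(368,278),(338,282.5)]
print("rack",np.mean([ray("top",*x,.045) for x in p],0),[edgeang("top",p[i],p[(i+1)%4],.045) for i in range(4)])
print("guard",ray("top",253.5,126,.12),ray("top",249.3,276,.12))
print("clamp corners")
p=[(135,210.3),(186.5,222.3),(172,276.3),(120,263)]
print(np.mean([ray("top",*x,.06) for x in p],0),[edgeang("top",p[i],p[(i+1)%4],.06) for i in range(4)])
print("ring top",ray("top",150.8,240.5,.1),"lugs",ray("top",137.4,237.7,.11),ray("top",160.4,243,.11))
print("jar",ray("top",214,234,.085))
print("can",ray("top",284.5,140,.11)); print("purple",ray("top",299,185,.085), ray("top",397,232,.0))
E
```

```text
green (np.float64(344.050505050505), np.float64(217.54545454545453)) ((344.1000061035156, 217.70004272460938), (12.074767112731934, 7.602630138397217), 63.43495178222656) 99 [ 0.54170807 -0.24560965  0.086     ]
(np.float64(-61.757046374233845), np.float64(0.020554378567847885))
(np.float64(-153.68837476083536), np.float64(0.03195140377531547))
(np.float64(118.11751368618695), np.float64(0.020457243503744373))
(np.float64(26.48334928728415), np.float64(0.03190350942088521))
red (np.float64(353.3119266055046), np.float64(262.56880733944956)) ((353.3490905761719, 262.5282897949219), (12.33533000946045, 8.64444351196289), 60.945396423339844) 109 [ 0.42369553 -0.26918978  0.086     ]
(np.float64(-59.80131629619), np.float64(0.022889964696691384))
(np.float64(-150.8539036822422), np.float64(0.03146181856536012))
(np.float64(120.06381877313441), np.float64(0.022784588625181488))
(np.float64(29.33662301364979), np.float64(0.03140643317047449))
green [ 0.54042996 -0.24640775  0.085     ] [(np.float64(-62.63226973767793), np.float64(0.03754175698843548)), (np.float64(-153.88762061442787), np.
[... 1115 characters left out ...]
.20452615142626768))]
guard [0.77806226 0.00235211 0.12      ] [ 0.37964243 -0.00059561  0.12      ]
clamp corners
[0.46230151 0.26181368 0.06      ] [(np.float64(-101.4067150312189), np.float64(0.14519263854856299)), (np.float64(168.56794627899802), np.float64(0.14825920925824326)), (np.float64(77.72320963011218), np.float64(0.14420500309751913)), (np.float64(-11.03851643705669), np.float64(0.14607244414899623))]
ring top [0.46370647 0.25959795 0.1       ] lugs [0.46885118 0.29241879 0.11      ] [0.45696522 0.23192423 0.11      ]
jar [0.48751218 0.09754667 0.085     ]
can [ 0.74446672 -0.08218839  0.11      ]
purple [ 0.62704508 -0.12484512  0.085     ] [ 0.51920351 -0.40906279  0.        ]
```

```bash
cat >> h.py <<'E'
from scipy.spatial.transform import Rotation as Ro
def pose():
    s=ctrl.get_state(); return np.array(s["position"]),Ro.from_rotvec(s["tool_rot"]),s
def to(p,yaw_y):
    """tool deltas to reach TCP p with tool z down and tool y at world azimuth yaw_y deg"""
    P,R,s=pose(); a=np.radians(yaw_y); y=np.array([np.cos(a),np.sin(a),0]);z=np.array([0,0,-1.]);x=np.cross(y,z)
    T=Ro.from_matrix(np.stack([x,y,z],1))
    print("t",round(s["time"],2),"P",np.round(P,4),"yaw_y",np.round(np.degrees(np.arctan2(R.as_matrix()[1,1],R.as_matrix()[0,1])),2),"tilt",np.round(np.degrees(np.arccos(-R.as_matrix()[2,2])),2),"grip",round(s["grip_width"],3),"F",np.round(s["ft_force"],1))
    print(" rot",np.round((R.inv()*T).as_rotvec(degrees=True),2)," shift mm",np.round(R.inv().apply(np.array(p)-P)*1000,1))
E
python3 - <<'E'
from h import *
c=optics.get_calibration("wrist");R=np.array(c["R"]);t=np.array(c["t"]);P,Rt,s=pose()
C=-R.T@t; print("cam in tool",Rt.inv().apply(C-P),"axis",Rt.inv().apply(R[2]), C)
to([.47,.26,.26],20)
to([.40,.26,.26],0)
E
```

```text
cam in tool [ 0.07991839 -0.00101015 -0.1614403 ] axis [-2.94172967e-01  6.53280054e-04  9.55751976e-01] [0.14600685 0.63716269 0.38312187]
t 0.15 P [0.2214 0.6106 0.2217] yaw_y 70.08 tilt 0.09 grip 1.0 F [-0.4 -0.3 -0.3]
 rot [-8.000e-02  4.000e-02  5.008e+01]  shift mm [-353.2 -245.   -37.9]
t 0.15 P [0.2214 0.6106 0.2217] yaw_y 70.08 tilt 0.09 grip 1.0 F [-0.4 -0.3 -0.3]
 rot [-7.000e-02  6.000e-02  7.008e+01]  shift mm [-287.4 -268.9  -37.9]
```

>>> step_arm([
  [0,0,50,-353,-245,-38,87],
  [0,0,50,-353,-245,-38,87],
  [0,0,50,-353,-245,-38,87],
  [0,0,50,-353,-245,-38,87],
  [0,0,50,-353,-245,-38,87],
  [0,0,50,-353,-245,-38,87],
  [0,0,50,-353,-245,-38,87],
  [0,0,50,-353,-245,-38,87],
])

```text
time: 1.15
position: [0.4732, 0.2549, 0.2611]
tool_rot: [1.812, 2.564, 0.0]
ft_force: [0.3, 0.6, -0.6]
grip_width: 1.003
```

```bash
python3 - <<'E'
from h import *
import json
c=optics.get_calibration("wrist"); im=optics.get_image("wrist"); cv2.imwrite("pics/w1.png",cv2.cvtColor(im,cv2.COLOR_RGB2BGR))
json.dump({k:np.array(v).tolist() for k,v in c.items()},open("w1.json","w"))
to([.46,-.15,.26],-60)
E
```

```text
t 1.2 P [0.4711 0.2582 0.2607] yaw_y 19.78 tilt 0.02 grip 1.0 F [-0.9  0.2 -0.1]
 rot [ 1.000e-02 -2.000e-02  7.978e+01]  shift mm [-380.4 -148.6    0.6]
```

View pics/w1.png

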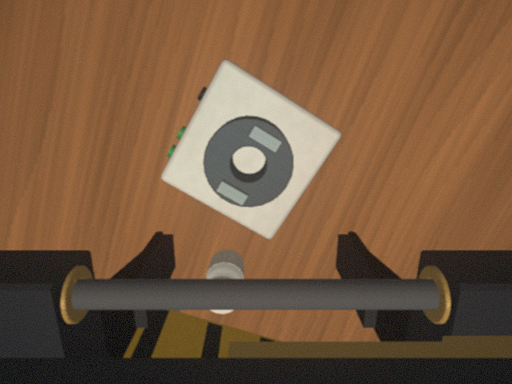

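```bash
python3 - <<'E'
from h import *
import json
c=json.load(open("w1.json"))
crop("pics/w1.png",150,50,200,200,4,"pics/c3.png")
cv2.imwrite("pics/c3.png",cv2.resize(cv2.imread("pics/c3.png"),(600,600)))
print(ray("wrist",248.7,161.5,.1,c))
A=ray("wrist",265,139,.11,c);B=ray("wrist",232.5,193,.11,c);print(A,B,(A+B)/2,np.degrees(np.arctan2(*(A-B)[[1,0]])),np.linalg.norm(A-B))
# ellipse fit by ring mask
im=cv2.imread("pics/w1.png");g=cv2.cvtColor(im,cv2.COLOR_BGR2GRAY)
hsv=cv2.cvtColor(im,cv2.COLOR_BGR2HSV)
m=((hsv[...,1]<70)&(g<110)).astype(np.uint8);m[:105]=0;m[215:]=0;m[:,:195]=0;m[:,300:]=0
cs,_=cv2.findContours(m,cv2.RETR_EXTERNAL,cv2.CHAIN_APPROX_NONE);k=max(cs,key=cv2.contourArea);e=cv2.fitEllipse(cv2.convexHull(k));print(e)
E
```

```text
[0.46307999 0.26634885 0.1       ]
[0.46990561 0.29348466 0.11      ] [0.45789251 0.23351861 0.11      ] [0.46389906 0.26350164 0.11      ] 78.6717942536221 0.061157517395059015
((248.08592224121094, 161.21324157714844), (88.04945373535156, 89.757568359375), 0.5246243476867676)
```

View pics/c3.png

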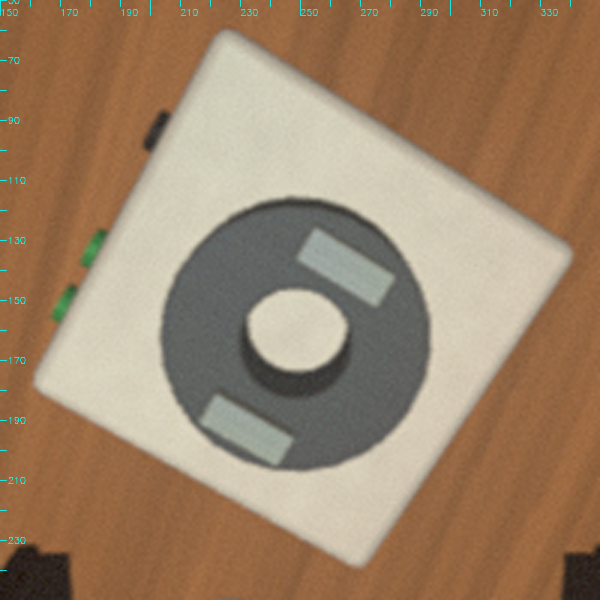

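```bash
python3 - <<'E'
from h import *
import json
c=json.load(open("w1.json"));print(ray("wrist",248.7,164,.1,c),ray("wrist",248.5,162.3,.1,c))
to([.425,-.22,.24],-62)
E
```

```text
[0.46389782 0.26399227 0.1       ] [0.4631563  0.26553058 0.1       ]
t 1.2 P [0.4711 0.2582 0.2607] yaw_y 19.78 tilt 0.02 grip 1.0 F [-0.9  0.2 -0.1]
 rot [ 1.000e-02 -2.000e-02  8.178e+01]  shift mm [-434.4 -205.2   20.6]
```

>>> step_arm([
  [0,0,82,-434,-205,20,87],
  [0,0,82,-434,-205,20,87],
  [0,0,82,-434,-205,20,87],
  [0,0,82,-434,-205,20,87],
  [0,0,82,-434,-205,20,87],
  [0,0,82,-434,-205,20,87],
  [0,0,82,-434,-205,20,87],
  [0,0,82,-434,-205,20,87],
])

```text
time: 2.2
position: [0.4261, -0.2187, 0.2405]
tool_rot: [-3.049, -0.755, -0.001]
ft_force: [-0.0, 0.2, 0.4]
grip_width: 0.999
```

```bash
python3 - <<'E'
from h import *
import json
c=optics.get_calibration("wrist"); im=optics.get_image("wrist")
c=optics.get_calibration("wrist"); im=optics.get_image("wrist"); cv2.imwrite("pics/w2.png",cv2.cvtColor(im,cv2.COLOR_RGB2BGR))
json.dump({k:np.array(v).tolist() for k,v in c.items()},open("w2.json","w"))
to([.4235,-.2695,.13],-62)
E
```

```text
t 2.3 P [ 0.4253 -0.2213  0.2406] yaw_y -62.37 tilt 0.09 grip 1.001 F [-0.3  0.9 -0.2]
 rot [ 0.08  0.05 -0.37]  shift mm [-23.8  41.7 110.6]
```

View pics/w2.png

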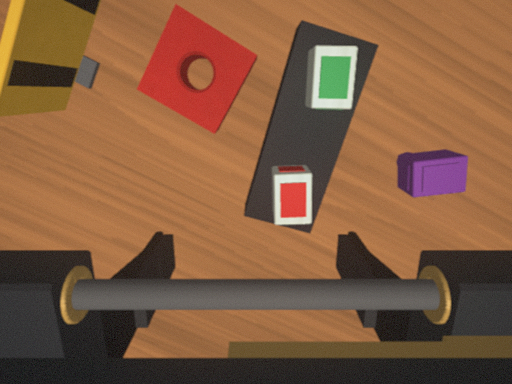

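```bash
python3 - <<'E'
from h import *
import json
c=json.load(open("w2.json"))
im=cv2.imread("pics/w2.png"); hsv=cv2.cvtColor(im,cv2.COLOR_BGR2HSV).astype(int);H,S,V=hsv[...,0],hsv[...,1],hsv[...,2]
for nm,m,b in [("green",(abs(H-65)<15)&(S>100),(300,40,362,112)),("red",((H<8)|(H>172))&(S>150),(265,178,320,225))]:
    mm=np.zeros(m.shape,np.uint8);mm[b[1]:b[3],b[0]:b[2]]=m[b[1]:b[3],b[0]:b[2]]
    n,l,st,ce=cv2.connectedComponentsWithStats(mm);i=1+np.argmax(st[1:,4]);ys,xs=np.nonzero(l==i)
    W=np.array([ray("wrist",x,y,.086,c)[:2] for x,y in zip(xs,ys)])
    r=cv2.minAreaRect((W*1000).astype(np.float32));print(nm,ce[i],W.mean(0),r)
print("hole",ray("wrist",198.5,71,.045,c))
p=[(177,5),(256.5,57),(216,132),(138.5,88)]
print("nest",np.mean([ray("wrist",*x,.045,c) for x in p],0))
crop("pics/w2.png",130,0,250,235,3,"pics/c4.png")
E
```

```text
green [334.10717449  76.87511072] [ 0.54115473 -0.24595538] ((540.8829345703125, -246.0481414794922), (34.07220458984375, 24.600040435791016), 26.42172622680664)
red [292.86463415 199.52195122] [ 0.42365727 -0.26932932] ((423.5748291015625, -269.7298889160156), (34.76802444458008, 24.227214813232422), 28.551172256469727)
hole [ 0.48933911 -0.12949391  0.045     ]
nest [ 0.48762098 -0.128781    0.045     ]
```

View pics/c4.png

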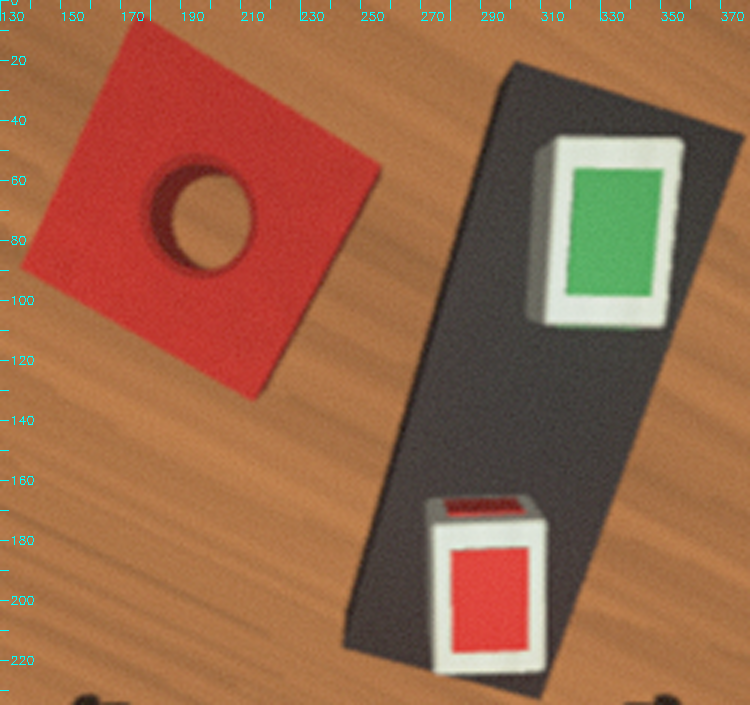

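```bash
python3 - <<'E'
from h import *
to([.4236,-.2695,.053],-61.5)
E
```

```text
t 2.3 P [ 0.4253 -0.2213  0.2406] yaw_y -62.37 tilt 0.09 grip 1.001 F [-0.3  0.9 -0.2]
 rot [ 0.08  0.05 -0.87]  shift mm [-23.7  41.6 187.6]
```

>>> step_arm([
  [0,0,-0.9,-23.5,41.5,20,87],
  [0,0,-0.9,-23.5,41.5,60,87],
  [0,0,-0.9,-23.5,41.5,100,87],
  [0,0,-0.9,-23.5,41.5,135,87],
  [0,0,-0.9,-23.5,41.5,165,87],
  [0,0,-0.9,-23.5,41.5,182,87],
  [0,0,-0.9,-23.5,41.5,187.5,87],
  [0,0,-0.9,-23.5,41.5,187.5,87],
])

```text
time: 3.3
position: [0.4258, -0.2649, 0.0534]
tool_rot: [3.041, 0.787, 0.001]
ft_force: [-0.5, 0.4, 1.1]
grip_width: 0.994
```

```bash
python3 - <<'E'
from h import *
im=optics.get_image("wrist"); cv2.imwrite("pics/w3.png",cv2.cvtColor(im,cv2.COLOR_RGB2BGR))
to([.4236,-.2695,.053],-61.5)
E
```

```text
t 3.35 P [ 0.426  -0.2653  0.0539] yaw_y -61.0 tilt 0.09 grip 1.001 F [ 0.2 -0.3  0. ]
 rot [ 0.05 -0.07  0.5 ]  shift mm [-4.2  2.5  0.9]
```

View pics/w3.png

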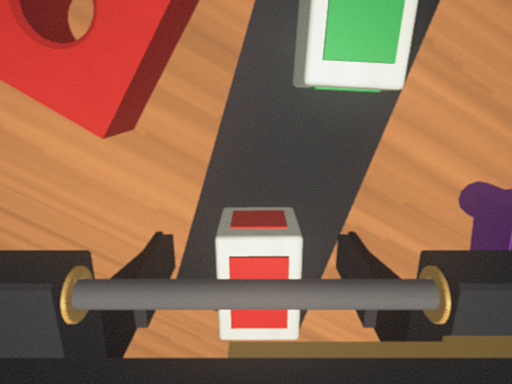

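>>> step_arm([
  [0,0,0.5,-4,2.5,1,87],
  [0,0,0.5,-4,2.5,1,87],
  [0,0,0.5,-4,2.5,1,60],
  [0,0,0.5,-4,2.5,1,30],
  [0,0,0.5,-4,2.5,1,30],
  [0,0,0.5,-4,2.5,1,30],
  [0,0,0.5,-4,2.5,1,30],
  [0,0,0.5,-4,2.5,1,30],
], newtons=35)

```text
time: 4.35
position: [0.4228, -0.2691, 0.052]
tool_rot: [-3.045, -0.773, 0.0]
ft_force: [-0.8, 0.7, -0.3]
grip_width: 0.434
```

```bash
python3 - <<'E'
from h import *
to([.4236,-.2695,.173],-61.5)
to([.4865,-.1275,.173],-61.5)
E
```

```text
t 4.35 P [ 0.4228 -0.2691  0.052 ] yaw_y -61.52 tilt 0.03 grip 0.434 F [-0.8  0.7 -0.3]
 rot [-0.03 -0.   -0.02]  shift mm [   0.5    0.7 -121. ]
t 4.35 P [ 0.4228 -0.2691  0.052 ] yaw_y -61.52 tilt 0.03 grip 0.434 F [-0.8  0.7 -0.3]
 rot [-0.03 -0.   -0.02]  shift mm [ 123.5  -94.1 -120.9]
```

>>> step_arm([
  [0,0,0,0,0,-25,30],
  [0,0,0,0,0,-60,30],
  [0,0,0,0,0,-85,30],
  [0,0,0,40,-30,-85,30],
  [0,0,0,85,-65,-85,30],
  [0,0,0,115,-87,-85,30],
  [0,0,0,123,-94,-85,30],
  [0,0,0,123,-94,-85,30],
])

```text
time: 5.35
position: [0.4856, -0.1279, 0.1364]
tool_rot: [3.045, 0.774, -0.002]
ft_force: [0.3, -0.4, -2.5]
grip_width: 0.434
```

```bash
python3 - <<'E'
from h import *
for n in ("wrist","top","side"):
    im=optics.get_image(n); cv2.imwrite(f"pics/{n}4.png",cv2.cvtColor(im,cv2.COLOR_RGB2BGR))
to([.4865,-.1275,.052],-61.5)
crop("pics/top4.png",230,170,150,120,5,"pics/c5.png")
crop("pics/side4.png",230,110,160,120,5,"pics/c6.png")
E
```

```text
t 5.5 P [ 0.4853 -0.1298  0.1369] yaw_y -61.68 tilt 0.04 grip 0.435 F [ 0.6 -0.8 -2.5]
 rot [ 0.01  0.04 -0.18]  shift mm [ 2.2 -1.5 84.9]
```

View pics/wrist4.png

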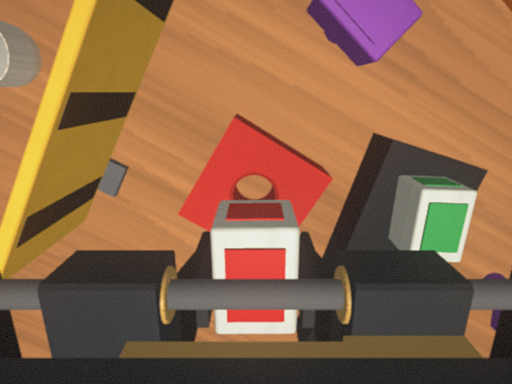

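View pics/c5.png

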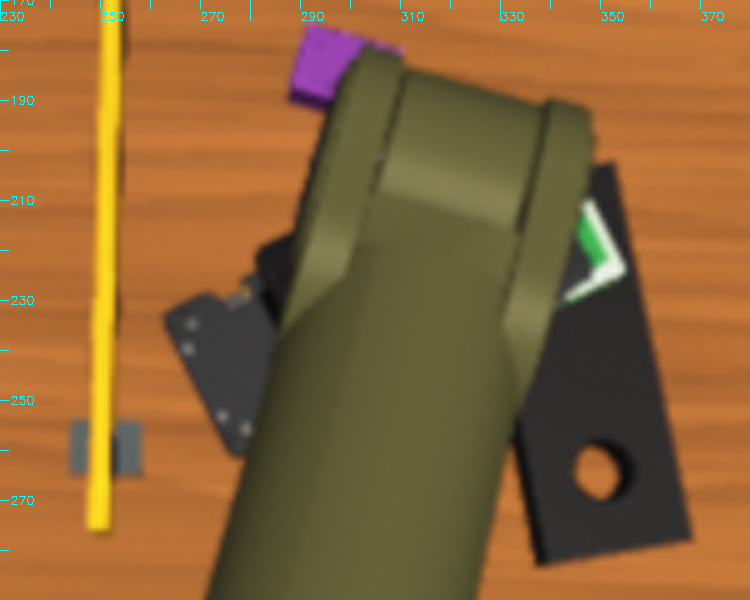

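View pics/c6.png

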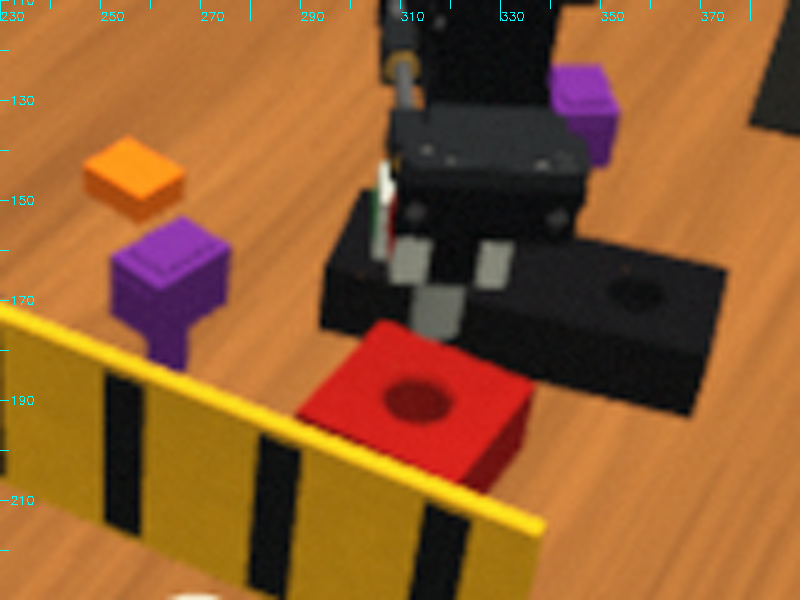

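```bash
python3 - <<'E'
from h import *
P,_,_=pose()
print("foot",proj("side",[P[0],P[1],P[2]-.047]),"hole",proj("side",[.4865,-.1275,.045]), "hole px meas->",ray("side",313.5,190,.045))
E
```

```text
foot [316.51599761 174.69705684] hole [313.5056118  188.67412501] hole px meas-> [ 0.48436803 -0.12290364  0.045     ]
```

>>> step_arm([
  [0,0,0,2,-2,5,30],
  [0,0,0,2,-2,20,30],
  [0,0,0,2,-2,35,30],
  [0,0,0,2,-2,48,30],
  [0,0,0,2,-2,60,30],
  [0,0,0,2,-2,72,30],
  [0,0,0,2,-2,80,30],
  [0,0,0,2,-2,83,30],
])

```text
time: 6.5
position: [0.4868, -0.1253, 0.0535]
tool_rot: [-3.045, -0.773, 0.001]
ft_force: [0.2, 0.6, -2.8]
grip_width: 0.435
```

```bash
python3 - <<'E'
from h import *
im=optics.get_image("side"); cv2.imwrite(f"pics/side5.png",cv2.cvtColor(im,cv2.COLOR_RGB2BGR))
to([.4865,-.1272,.052],-61.5)
crop("pics/side5.png",230,110,160,120,5,"pics/c7.png")
E
```

```text
t 6.55 P [ 0.4868 -0.1254  0.0535] yaw_y -61.53 tilt 0.03 grip 0.435 F [-0.6 -0.  -4.3]
 rot [-0.01  0.03 -0.03]  shift mm [-1.1  1.5  1.5]
```

View pics/c7.png

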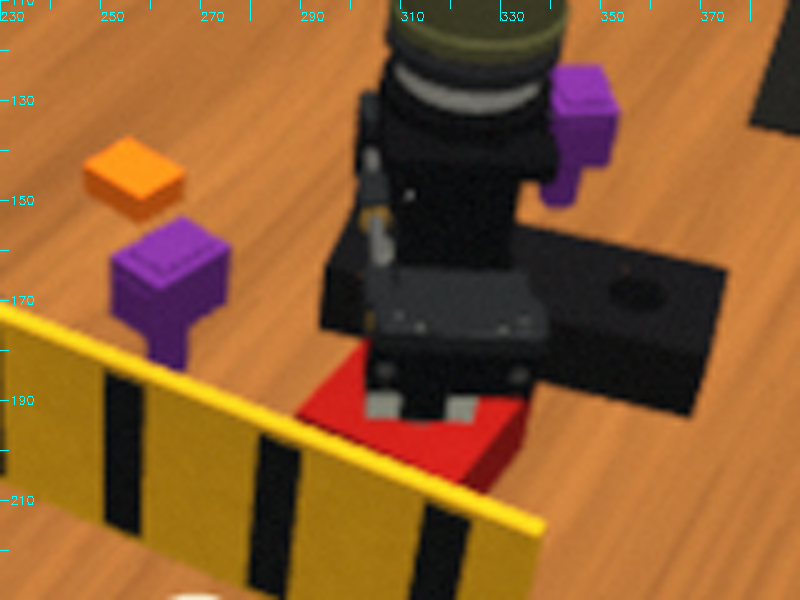

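>>> step_arm([
  [0,0,0,0,0,1.5,30],
  [0,0,0,0,0,1.5,60],
  [0,0,0,0,0,1.5,87],
  [0,0,0,0,0,1.5,87],
  [0,0,0,0,0,1.5,87],
  [0,0,0,0,0,-20,87],
  [0,0,0,0,0,-65,87],
  [0,0,0,0,0,-110,87],
])

```text
time: 7.55
position: [0.4866, -0.1254, 0.1652]
tool_rot: [-3.045, -0.772, 0.001]
ft_force: [0.6, 0.3, -0.0]
grip_width: 0.992
```

```bash
python3 - <<'E'
from h import *
to([.541,-.246,.173],-63.5)
to([.541,-.246,.052],-63.5)
E
```

```text
t 7.55 P [ 0.4866 -0.1254  0.1652] yaw_y -61.54 tilt 0.03 grip 0.992 F [ 0.6  0.3 -0. ]
 rot [-0.01  0.03  1.96]  shift mm [ -9.7 131.9  -7.8]
t 7.55 P [ 0.4866 -0.1254  0.1652] yaw_y -61.54 tilt 0.03 grip 0.992 F [ 0.6  0.3 -0. ]
 rot [-0.01  0.03  1.96]  shift mm [ -9.6 131.9 113.2]
```

>>> step_arm([
  [0,0,2,-3,40,0,87],
  [0,0,2,-6,85,0,87],
  [0,0,2,-9.5,120,0,87],
  [0,0,2,-9.5,132,0,87],
  [0,0,2,-9.5,132,25,87],
  [0,0,2,-9.5,132,45,87],
  [0,0,2,-9.5,132,55,87],
  [0,0,2,-9.5,132,55,87],
])

```text
time: 8.55
position: [0.5412, -0.2451, 0.1084]
tool_rot: [-3.057, -0.72, 0.002]
ft_force: [0.9, 0.1, 0.5]
grip_width: 1.001
```

```bash
python3 - <<'E'
from h import *
for n in ("wrist","side"):
    im=optics.get_image(n); cv2.imwrite(f"pics/{n}6.png",cv2.cvtColor(im,cv2.COLOR_RGB2BGR))
to([.541,-.246,.052],-63.5)
crop("pics/side6.png",230,110,160,120,5,"pics/c8.png")
E
```

```text
t 8.65 P [ 0.542  -0.2458  0.1097] yaw_y -63.51 tilt 0.06 grip 0.998 F [ 0.4  0.2 -0. ]
 rot [ 0.03 -0.05 -0.01]  shift mm [-1.  -0.3 57.7]
```

View pics/c8.png

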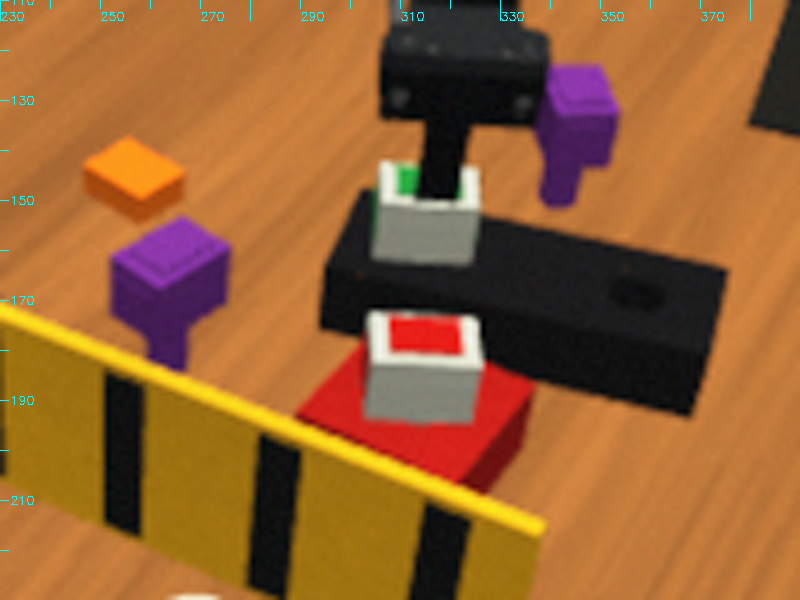

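View pics/wrist6.png

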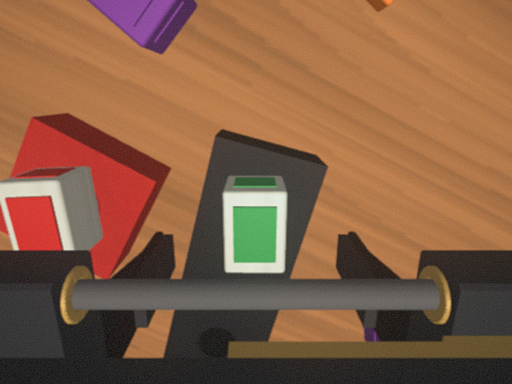

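>>> step_arm([
  [0,0,0,-1,-0.5,20,87],
  [0,0,0,-1,-0.5,42,87],
  [0,0,0,-1,-0.5,54,87],
  [0,0,0,-1,-0.5,57.5,87],
  [0,0,0,-1,-0.5,57.5,60],
  [0,0,0,-1,-0.5,57.5,30],
  [0,0,0,-1,-0.5,57.5,30],
  [0,0,0,-1,-0.5,57.5,30],
], newtons=40)

```text
time: 9.65
position: [0.5407, -0.2459, 0.0519]
tool_rot: [3.058, 0.719, 0.001]
ft_force: [0.5, 0.3, 0.4]
grip_width: 0.633
```

```bash
python3 - <<'E'
from h import *
to([.541,-.246,.052],-63.5)
to([.541,-.246,.24],-63.5)
E
```

```text
t 9.65 P [ 0.5407 -0.2459  0.0519] yaw_y -63.52 tilt 0.04 grip 0.633 F [0.5 0.3 0.4]
 rot [ 0.02 -0.04 -0.02]  shift mm [ 0.2  0.2 -0.1]
t 9.65 P [ 0.5407 -0.2459  0.0519] yaw_y -63.52 tilt 0.04 grip 0.633 F [0.5 0.3 0.4]
 rot [ 0.02 -0.04 -0.02]  shift mm [   0.4    0.2 -188.1]
```

Fingers are still closing, so give them another half second, then lift.

>>> step_arm([
  [0,0,0,0,0,0,30],
  [0,0,0,0,0,0,30],
  [0,0,0,0,0,0,30],
  [0,0,0,0,0,0,30],
  [0,0,0,0,0,-20,30],
  [0,0,0,0,0,-60,30],
  [0,0,0,0,0,-110,30],
  [0,0,0,0,0,-150,30],
])

```text
time: 10.65
position: [0.5404, -0.2467, 0.2042]
tool_rot: [3.057, 0.718, 0.002]
ft_force: [0.4, 0.4, -4.8]
grip_width: 0.43
```

```bash
python3 - <<'E'
from h import *
for n in ("wrist","side"):
    im=optics.get_image(n); cv2.imwrite(f"pics/{n}7.png",cv2.cvtColor(im,cv2.COLOR_RGB2BGR))
to([.50,-.05,.25],-63.5)
to([.464,.263,.25],-101.3)
E
```

```text
t 10.75 P [ 0.5429 -0.2481  0.2072] yaw_y -63.58 tilt 0.56 grip 0.435 F [ 1.1 -0.1 -4.7]
 rot [ 0.38 -0.41 -0.07]  shift mm [  50.  -196.2  -43.8]
t 10.75 P [ 0.5429 -0.2481  0.2072] yaw_y -63.58 tilt 0.56 grip 0.435 F [ 1.1 -0.1 -4.7]
 rot [ 0.24 -0.52 37.72]  shift mm [ 157.1 -492.5  -45. ]
```

View pics/side7.png

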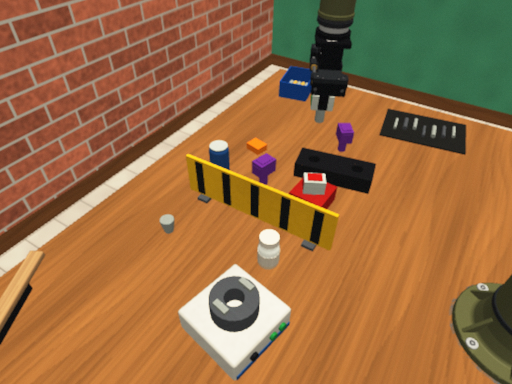

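View pics/wrist7.png

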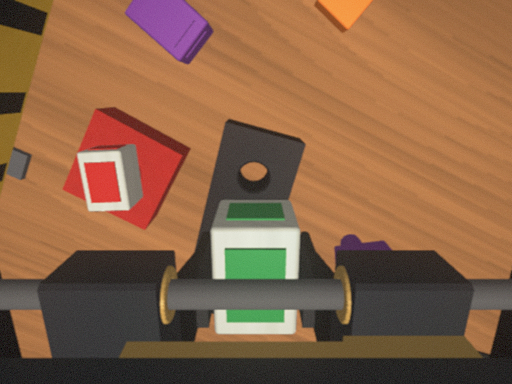

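>>> step_arm([
  [0,0,0,0,0,-25,30],
  [0,0,0,8,-25,-35,30],
  [0,0,5,23,-72,-35,30],
  [0,0,10,39,-122,-35,30],
  [0,0,15,55,-172,-35,30],
  [0,0,20,71,-222,-35,30],
  [0,0,25,87,-272,-35,30],
  [0,0,30,103,-322,-35,30],
])

```text
time: 11.75
position: [0.488, 0.0893, 0.2355]
tool_rot: [3.14, -0.102, -0.001]
ft_force: [1.4, 0.3, -3.9]
grip_width: 0.431
```

```bash
python3 - <<'E'
from h import *
to([.464,.2625,.225],-101.3)
E
```

```text
t 11.75 P [0.488  0.0893 0.2355] yaw_y -93.72 tilt 0.06 grip 0.431 F [ 1.4  0.3 -3.9]
 rot [0.02 0.05 7.58]  shift mm [ -35.1 -171.2   10.5]
```

>>> step_arm([
  [0,0,4,-9,-45,0,30],
  [0,0,7.5,-19,-92,0,30],
  [0,0,7.5,-28,-135,0,30],
  [0,0,7.5,-33,-160,0,30],
  [0,0,7.5,-35,-169,10,30],
  [0,0,7.5,-35,-171,20,30],
  [0,0,7.5,-35,-171,30,30],
  [0,0,7.5,-35,-171,35,30],
])

```text
time: 12.75
position: [0.4647, 0.2594, 0.2004]
tool_rot: [3.126, -0.305, -0.001]
ft_force: [0.0, -0.7, -4.0]
grip_width: 0.429
```

```bash
python3 - <<'E'
from h import *
for n in ("wrist","side","top"):
    im=optics.get_image(n); cv2.imwrite(f"pics/{n}8.png",cv2.cvtColor(im,cv2.COLOR_RGB2BGR))
to([.464,.2625,.157],-101.3)
P,R,_=pose()
print("foot side",proj("side",P+R.apply([0,0,.047])),"bore side",proj("side",[.464,.2625,.1]))
crop("pics/side8.png",170,210,130,120,5,"pics/c9.png")
crop("pics/wrist8.png",170,50,200,150,4,"pics/c10.png")
E
```

```text
t 12.9 P [0.4648 0.2603 0.2014] yaw_y -101.09 tilt 0.02 grip 0.434 F [ 0.7  0.5 -3.6]
 rot [0.01 0.01 0.21]  shift mm [-1.2 -2.  44.4]
foot side [233.66021489 276.21068738] bore side [234.2128987  295.41487916]
```

View pics/c9.png

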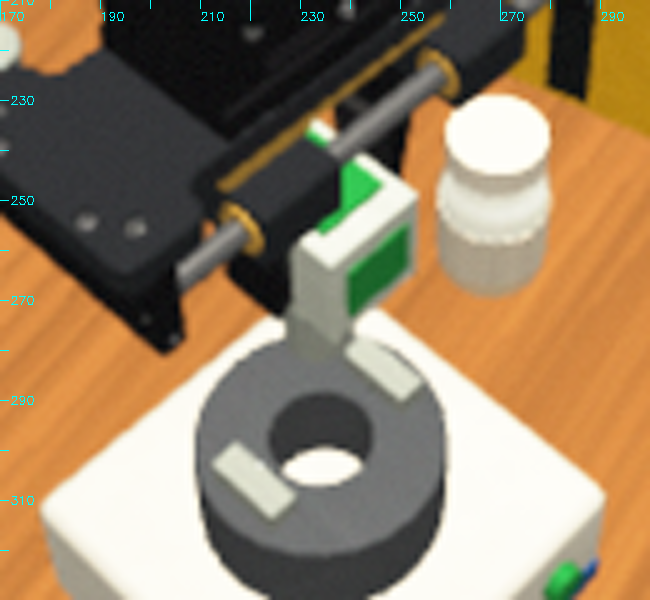

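View pics/wrist8.png

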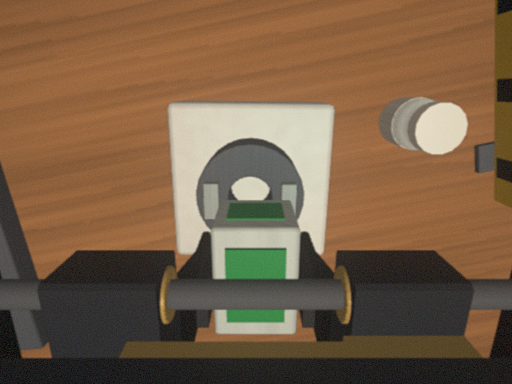

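View pics/top8.png

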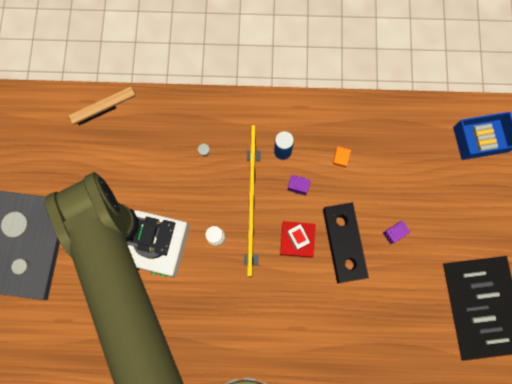

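```bash
cat > ov.py <<'E'
from h import *
def overlay(src,n,c,ctr,box,s,out,foot=None,phi=-11.3):
    u0,v0,w,h=box
    im=cv2.resize(cv2.imread(src)[v0:v0+h,u0:u0+w],None,fx=s,fy=s,interpolation=cv2.INTER_CUBIC)
    th=np.linspace(0,2*np.pi,120)
    def dr(P3,col):
        q=np.array([proj(n,p,c) for p in P3]); q=((q+.5-[u0,v0])*s).astype(np.int32); cv2.polylines(im,[q.reshape(-1,1,2)],True,col,1)
    for r in (.045,.018): dr([[ctr[0]+r*np.cos(a),ctr[1]+r*np.sin(a),.1] for a in th],(0,255,255))
    f=np.radians(phi);X=np.array([np.cos(f),np.sin(f)]);Y=np.array([-X[1],X[0]])
    for sy in(-.031,.031): dr([np.r_[np.array(ctr[:2])+X*a*.015+Y*(sy+b*.006),.11] for a,b in((1,1),(1,-1),(-1,-1),(-1,1))],(0,0,255))
    if foot is not None: dr([[foot[0]+.012*np.cos(a),foot[1]+.012*np.sin(a),foot[2]] for a in th],(255,0,255))
    cv2.imwrite(out,im)
E
python3 - <<'E'
from ov import *
import json
ct=(.4638,.2625)
overlay("pics/side7.png","side",None,ct,(195,260,80,75),8,"pics/o1.png")
overlay("pics/top0.png","top",None,ct,(115,205,75,75),8,"pics/o2.png")
c=json.load(open("w1.json"))
overlay("pics/w1.png","wrist",c,ct,(195,105,110,110),6,"pics/o3.png")
cv2.imwrite("pics/o.png",np.hstack([cv2.resize(cv2.imread(f"pics/o{i}.png"),(400,400)) for i in(1,2)]))
E
```

```text
(no output)
```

View pics/o.png

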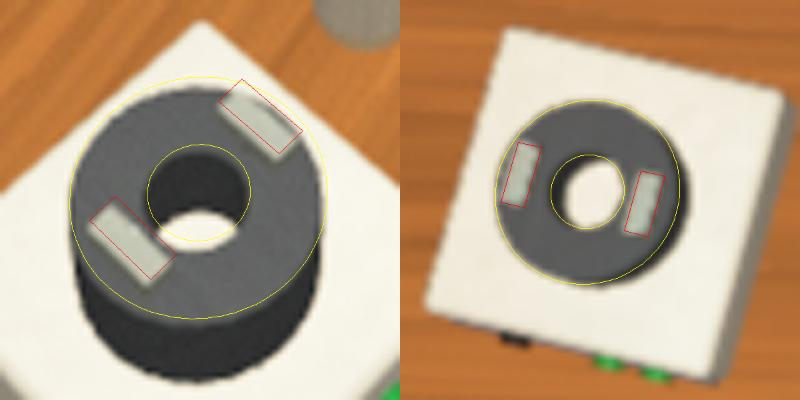

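View pics/o3.png

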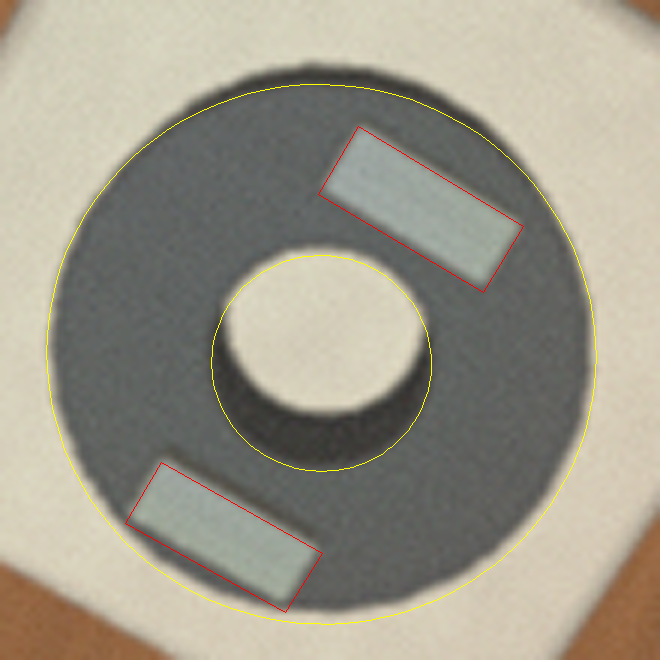

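```bash
python3 - <<'E'
from ov import *
P=np.array([.4648,.2603,.2014])
overlay("pics/side8.png","side",None,(.4638,.2625),(195,215,90,110),7,"pics/o4.png",foot=P-[0,0,.047])
print(ray("side",234.2,297.6,.1))
E
```

```text
[0.46159344 0.26610784 0.1       ]
```

View pics/o4.png

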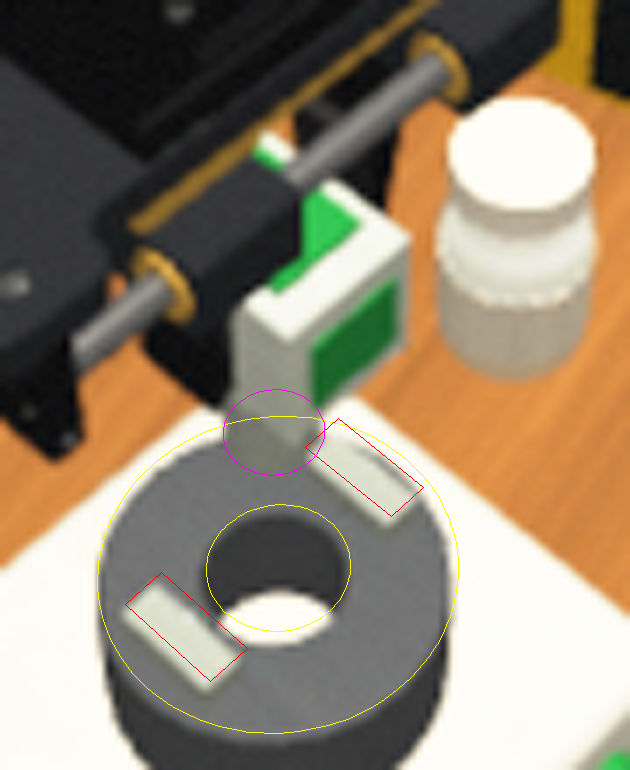

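```bash
python3 - <<'E'
from ov import *
import json
c=optics.get_calibration("wrist")
overlay("pics/wrist8.png","wrist",c,(.4633,.2632),(160,90,180,160),4,"pics/o5.png")
to([.4633,.2632,.157],-101.3)
E
```

```text
t 12.9 P [0.4648 0.2603 0.2014] yaw_y -101.09 tilt 0.02 grip 0.434 F [ 0.7  0.5 -3.6]
 rot [0.01 0.01 0.21]  shift mm [-2.  -2.5 44.4]
```

View pics/o5.png

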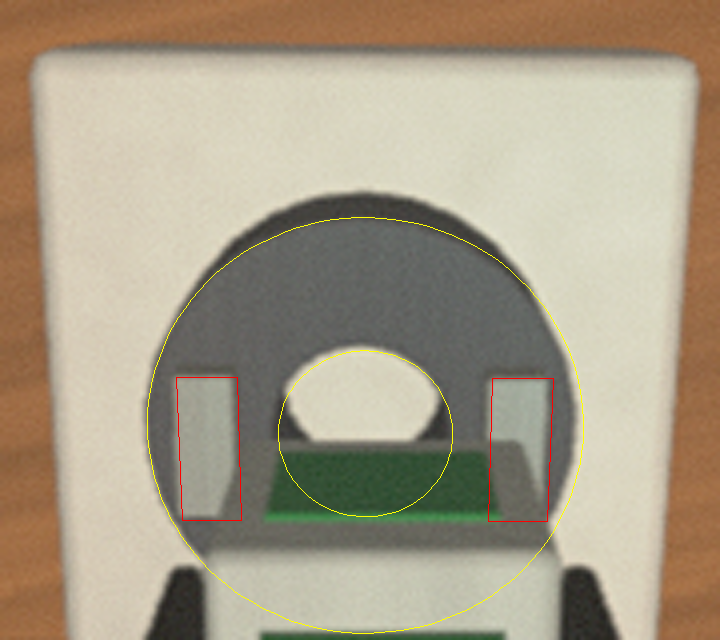

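>>> step_arm([
  [0,0,0.2,-2,-2.5,6,30],
  [0,0,0.2,-2,-2.5,14,30],
  [0,0,0.2,-2,-2.5,22,30],
  [0,0,0.2,-2,-2.5,30,30],
  [0,0,0.2,-2,-2.5,37,30],
  [0,0,0.2,-2,-2.5,41,30],
  [0,0,0.2,-2,-2.5,43,30],
  [0,0,0.2,-2,-2.5,43,30],
])

```text
time: 13.9
position: [0.4632, 0.2639, 0.1586]
tool_rot: [-3.126, 0.307, -0.0]
ft_force: [0.5, -0.4, -4.5]
grip_width: 0.436
```

```bash
python3 - <<'E'
from ov import *
im=optics.get_image("side"); cv2.imwrite("pics/side9.png",cv2.cvtColor(im,cv2.COLOR_RGB2BGR))
to([.4633,.2632,.157],-101.3)
P,R,_=pose()
overlay("pics/side9.png","side",None,(.4633,.2632),(195,235,90,100),6,"pics/o6.png",foot=P+R.apply([0,0,.047]))
crop("pics/side9.png",195,235,90,100,6,"pics/o7.png")
c=optics.get_calibration("wrist");im=optics.get_image("wrist"); cv2.imwrite("pics/wrist9.png",cv2.cvtColor(im,cv2.COLOR_RGB2BGR))
overlay("pics/wrist9.png","wrist",c,(.4633,.2632),(160,90,180,160),4,"pics/o8.png")
cv2.imwrite("pics/o.png",np.hstack([cv2.resize(cv2.imread("pics/o6.png"),(400,444)),cv2.resize(cv2.imread("pics/o7.png"),(400,444))]))
E
```

```text
t 13.95 P [0.4633 0.264  0.1588] yaw_y -101.23 tilt 0.03 grip 0.429 F [ 0.  -0.8 -4.1]
 rot [-0.02 -0.02  0.07]  shift mm [0.1 0.8 1.8]
```

View pics/o.png

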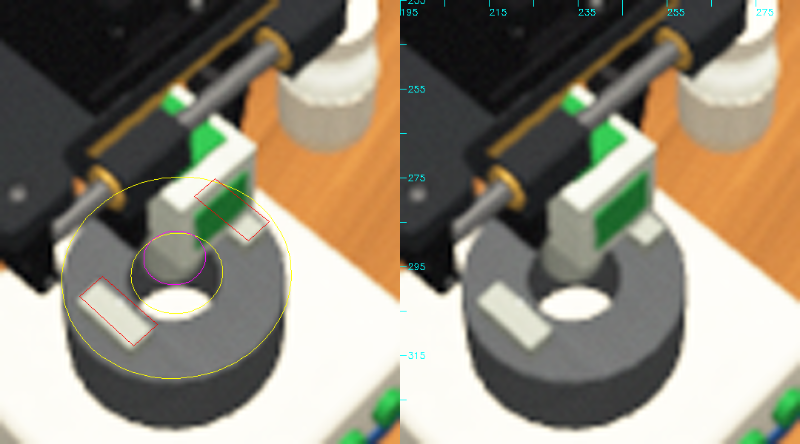

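View pics/o8.png

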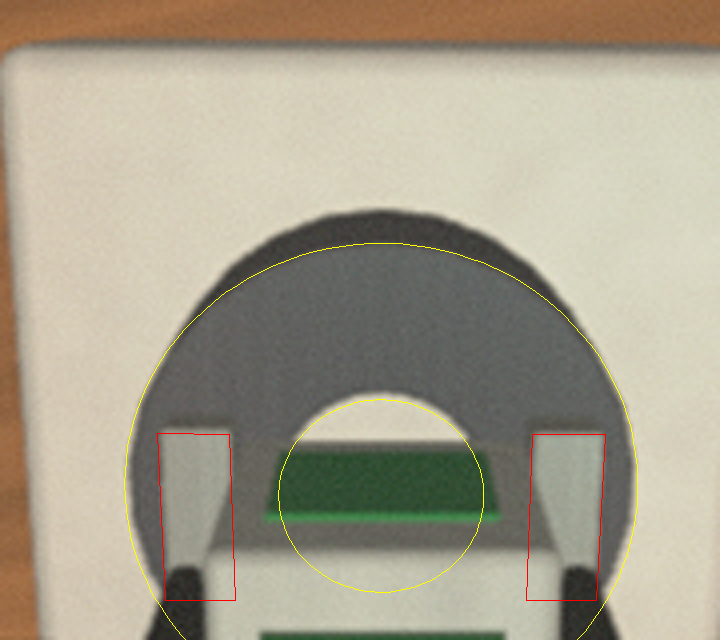

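>>> step_arm([
  [0,0,0,0,0,0.5,30],
  [0,0,0,0,0,1,30],
  [0,0,0,0,0,1.5,30],
  [0,0,0,0,0,1.5,30],
  [0,0,0,0,0,1.5,30],
  [0,0,0,0,0,1.5,30],
  [0,0,0,0,0,1.5,30],
  [0,0,0,0,0,1.5,30],
])

```text
time: 15.0
position: [0.4632, 0.2639, 0.1571]
tool_rot: [-3.126, 0.307, -0.0]
ft_force: [-0.4, -0.8, -5.1]
grip_width: 0.43
```

```bash
python3 - <<'E'
from ov import *
for n in ("side","top"):
    im=optics.get_image(n); cv2.imwrite(f"pics/{n}10.png",cv2.cvtColor(im,cv2.COLOR_RGB2BGR))
to([.4633,.2635,.157],-101.3); print(np.round(pose()[2]["qd"],3))
E
```

```text
t 15.1 P [0.4632 0.2639 0.1571] yaw_y -101.23 tilt 0.01 grip 0.436 F [ 0.1 -0.4 -5.2]
 rot [-0.   -0.01  0.07]  shift mm [0.2 0.4 0.1]
[ 0.001  0.002 -0.001 -0.002  0.001  0.     0.001]
```

View pics/side10.png

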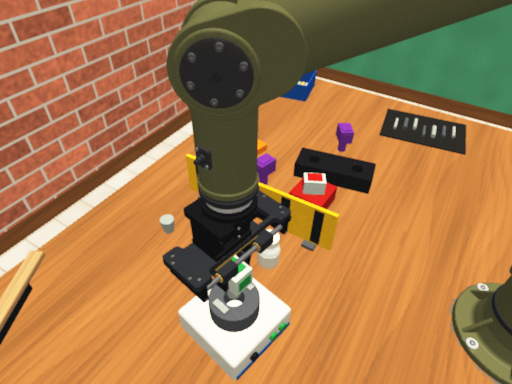

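```bash
python3 -c "
from bench import ctrl
print(ctrl.close_job())"
```

```text
the job is handed in; nothing more can be done
None
```

The job is handed in at about 15 s on the robot's clock. The red holder is seated and released in the reject nest. The green holder is held still above the clamping ring; no verdict was reported.

**Red holder:** the side view after release shows it upright and down on the nest's top face.

**Green holder:** I carried it over the guard with its foot about 190 mm above the bench. Last readings:

| Check | Reading |
|---|---|
| TCP position | (0.463, 0.264) m |
| Estimated bore centre | (0.463, 0.263) m |
| Foot height above the ring | about 10 mm |
| Yaw difference from the slot | about 0.1° |
| Tilt | 0.01° |
| Grip opening | about 37.5 mm on the 38 mm block |
| Joint speeds | about zero |

**Checks that disagreed:**
- **Bore position:** overlays in the wrist view put the stand's lugs within about 1 mm. The side camera showed the bore about 1.5 px (2–3 mm) off from that. I went mostly with the wrist and top views; the difference is inside the 6 mm tolerance.
- **Bystanders:** I saw no sign that the jar, can, collet, orange box or guard had been touched, but I judged this by eye from the pictures and did not measure it. In the last side view the arm hides the can, most of the orange box and part of the guard. I saved a last top view but did not look at it.

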